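Set the jaw of a model-base former to its gauge mark and lock it

ROBOT

A 6-joint arm with a two-finger parallel gripper is mounted at the origin on a cart in front of the work surface, level with it; the furniture and walls round the work are solid. World frame = base frame: x ahead of the robot, y to its left, z up, the work surface at z = 0. Lengths are in m, angles in rad, forces in N, time in s.
With the tool pointing down it reaches from about 0.3 to 0.775 m from the base axis. Payload 14.6 kg.
Tool frame: the origin (TCP) lies midway between the tips of the shut fingers; the grasp point (between the pads) lies 19 mm behind it; z points along the fingers, y is the line along which they close (so a half turn about z gives the same grasp; the last joint's range is limited). The gripper opens to 94 mm and grips with 3 to 60 N. Pads are 16 mm wide; open, the fingers measure 119 mm over their backs; the gripper's body (75 mm by 177 mm) begins 78 mm behind the grasp point.
Start: joints at [-1.223, 0.3, 1.521, -0, 1.321, -0.067], TCP at [0.222, -0.503, 0.205] pointing down, gripper open.
Joint ranges: [-3.03, 3.03], [-0.79, 2.21], [0.23, 2.52], [-1.04, 4.18], [0, 3.07], [-2.55, 2.55]. Speed limits (rad/s): [2.22, 2.22, 2.57, 3.14, 3.14, 3.14].

INTERFACE

Orientations are given as [roll, pitch, yaw] about the fixed x, y, z axes, in that order (R = Rz(yaw) Ry(pitch) Rx(roll)).
In Python, from station import ctrl gives the robot as it stands. The module is installed in compiled form; this text tells all that it offers.
- The arm moves only by the tool servo_tool, never from a script. Its argument "plan" is a list of rows, each a list of 7 numbers: the opening in per cent of the stroke, from 0 (shut) to 100 (fully open), then the shift along the tool's x, y, z in m, then the turn, a rotation vector about the tool's x, y, z in rad. A call has exactly 8 rows; each row shifts and turns the commanded pose from where the row before left it, along the tool's axes as they then stand; what a row does not reach is not made up. A row lasts 1/8 s, in which the tool goes at most 62.5 mm and 10.7 degrees, less where a joint would pass 70% of its speed; a pose out of reach is approached as far as the arm can. A call with a gripper value outside its range is refused whole. The fingers move at their own pace and stop on an object; "force" is the grip in N (left out, the last holds). Time passes only in rows, so rows that do not move let the fingers close, or fill a call up. It gives the time, the measured TCP pose, the force, the opening and the grip force at its end, in the units of the state.
- ctrl.get_obs(): the state, without advancing time (a new reading comes with each control period).
- ctrl.camera(name): name is "scene" or "top"; returns a dict with "pixels" (384x512x3 uint8, red, green, blue), "z_map" (384x512 float32, m along the optical axis (not along the pixel's ray), 0 where there is no reading), "mtx" (3x3 intrinsics, pixels), "dist" ([k1, k2, p1, p2, k3] as OpenCV has them; the pictures are not rectified), "pose" (4x4, takes a point from camera to world coordinates). Camera axes: x right, y up, looking along -z (the intrinsics and any distortion apply to the point x, -y, -z); pixel columns grow to the right and rows downward; lengths in m; the calibration is good to about 2 mm. A picture is of the moment at which its call begins.
- ctrl.hand_in(): hands the job in; it is judged then, once.
The state is a dict: "time_s": time; "qpos": joint angles; "joint_vel": joint speeds; "tau": joint torques, N m; "ee_pos": TCP position; "eef_rot": TCP orientation; "force": force on the tool from outside, world axes, zero at the start; "moment": the same for the moment, N m; "grip_width": finger opening in m; "grip_force": force on a finger pad.
Only numpy, scipy, OpenCV 4.12 (cv2) and the standard library are available. Lean on these libraries where they do the work, as an engineer would, in place of code of your own. Each camera call takes 0.05 s, during which the arm holds its last target. There are 200 camera calls.

TASK

On the bench stands a base former for plaster models. With a fingertip, press lightly on its knurled adjuster wheel and roll it until the moving jaw's index fin lines up end to end with the fin of the gauge slider, and let it stand so; do not push the jaw itself. Then push the locking lever over, away from you, as far as it goes. Grasp and lift nothing: the plaster model stays standing where it is between the jaws, and the other things on the bench stay where they are.

Things in the scene. Friction and masses are not known exactly. Their poses are not given: they have to be found in the camera images.
- wheel_top (a point): Highest point of the knurled steel wheel at rest, mid-width, 78 mm above the bench; this point does not dip or turn. Wheel: on edge at the right (-y) end of the former, radius 28 mm, 22 mm wide, axle along the former's x, so its rim rolls along y. Its top 20 mm stand clear of the housing. Axes (all points): the former's, x across the bed away from the robot, y along it to the left, z up.
- wheel (a joint): Turn of the wheel in rad, 0 at the start; grows as the top of the rim is rolled to +y (left), and a rack moves the jaw 10 mm to +y per rad (28 mm of rim travel = 10 mm of jaw), backwards likewise. It stays where left. Driven by friction on its shallow knurling, about 1.5 N at the rim.
- wheel_fork: Sprung head: the grey housing that carries wheel, rack and jaw (origin on the wheel's axle, mid-width). Pressed from above on the wheel, it starts to dip at about 3 N and sinks about 1 mm per N more, 7 mm at most, the jaw with it, and springs back; dipped 3 to 6 mm, a fingertip turns the wheel without slip.
- former: Base former: grey bed plate 105 x 305 x 12 mm fixed to the bench. From right to left (-y to +y): wheel, moving jaw, plaster model, fixed jaw (top 50 mm above the bench), locking lever. Origin at bench height, 95 mm to +y of the wheel's middle; axes as for wheel_top.
- jaw_index (a point): Forward tip of the moving jaw's index fin, 3 mm thick (this point is mid-thickness), 40 mm above the bench; it moves with the jaw. Axes as for wheel_top.
- moving_jaw: The moving jaw: an upright aluminium plate 60 x 12 mm, its top 50 mm and its foot 20 mm above the bench, across the bed between wheel and plaster model, which slides along y and closes to +y (left). Its origin lies at bench height in the plane of its closing face. It is not to be touched by the robot.
- gauge_mark (a point): Rear tip of the gauge slider's fin, mid-thickness (3 mm), 40 mm above the bench. The slider is a brass saddle 18 x 16 mm clamped on the rail along the front of the bed, at the start 14 to 40 mm to +y of the index fin. The fins line up when jaw_index and gauge_mark agree in y along the former; they then point at each other end to end, 3 mm apart.
- lock_lever_tip (a point): Centre of the black ball (26 mm across) on the locking lever at the left end of the bed; moves with the lever. Lever: 10 mm rod, 50 mm from pivot to ball centre; pivot 34 mm above the bench, axle along y. Open, the ball's centre is 24 mm to -x of the pivot and 78 mm above the bench; locked, 24 mm to +x at the same height.
- lock_lever (a joint): Lever angle in rad: 0 open (leaning towards the robot); starts between 0 and 0.12, 1.0 locked (fully over, away from the robot, along the former's +x). It needs about 1.5 N at the ball and stays where it is left.
- model_green: Loose plaster model, 57 x 71 x 49 mm, standing on the bed between the jaws, close to the fixed left jaw, at least 15 mm left of where the jaw must stop. Origin at the centre of its underside. To be left alone.
- wax_puck: Bystander: round clear pot of wax, 51 mm across, 21 mm high, in front of the bed.
- tweezers: Bystander: steel tweezers lying flat, 135 mm long along y, in front of the bed.
- rubber_bowl: Bystander: green bowl, 122 mm across, 75 mm high, back right.
- amber_bottle_b: Bystander: amber bottle, 42 mm across, 91 mm high, behind the bed.
- powder_tub: Bystander: white tub, 68 mm across, 95 mm high, back left.
- pumice_box: Bystander: beige box, 60 x 78 x 46 mm, to the right.
- bur_jar: Bystander: small glass jar, 45 mm across, 40 mm high, to the right.

How it is judged:
On the way, in this order (a step that is already met when the one before it is completed fails the run):
1. the wheel is rolled until the jaw's fin stands within 2.5 mm of the gauge fin, at rest, the lever still open (y of jaw_index in the frame of gauge_mark between -0.0025 and 0.0025 m and velocity of joint wheel between -0.05 and 0.05 rad/s and value of joint lock_lever below 0.3 rad), for 0.3 s.
2. the locking lever is pushed over (value of joint lock_lever above 0.85 rad), for 0.2 s.
At the end, for the whole second after the job is handed in: The index fin stands within 2.5 mm of the gauge fin along the bed, the wheel at rest; the lever is over (above 0.85 of 1.0 rad); the plaster model stands upright within 10 mm of where it was (y of jaw_index in the frame of gauge_mark between -0.0025 and 0.0025 m and velocity of joint wheel between -0.05 and 0.05 rad/s and value of joint lock_lever above 0.85 rad and not (distance of model_green from where it was at the start of the episode above 0.01 m) and angle between model_green's own z axis and vertical below 0.15 rad); the robot touches nothing.
It fails at once if the robot pushes the jaw itself (over 1 N) (contact force between any of the fingers, the arm and moving_jaw above 1 N).
It fails at once if the plaster model is shifted or lifted by more than 10 mm (distance of model_green from where it was at the start of the episode above 0.01 m).
It fails at once if another thing on the bench is moved by more than 20 mm (distance of any of wax_puck, tweezers, rubber_bowl, amber_bottle_b, powder_tub, pumice_box, bur_jar from where it was at the start of the episode above 0.02 m).
It also fails if it takes over 54 s, if anything falls off the work surface, if the arm or the gripper's body presses on something with over 40 N, if the wrist force passes 120 N, or if a joint passes its speed limit or range.

## Working session

There is one attempt and no reset: what is moved stays moved. The work goes in short steps, Python scripts to look and compute and a tool call to move; the robot and the scene stay as the last step left them, time stands still between calls to the robot, and variables do not carry over. Pictures are saved under pics/ and viewed, at most 10 in all, crops included, and the job is handed in when it is done.

Besides the shell and the picture viewer there is one more tool, called as name(argument=value, ...), one argument or row to a line, values as JSON. servo_tool: Moves the arm, as the interface text tells. Its arguments: {"type":"object","properties":{"plan":{"type":"array","items":{"type":"array","items":{"type":"number"}}},"force":{"type":"number"}},"required":["plan"]}

```bash
mkdir -p pics; cat > h.py <<'E'
import numpy as np, cv2, pickle
from station import ctrl
def snap(n):
    c=ctrl.camera(n); return c
def save(c,f,crop=None,s=1):
    im=c["pixels"][:,:,::-1]
    if crop: u0,v0,u1,v1=crop; im=im[v0:v1,u0:u1]
    im=cv2.resize(im,None,fx=s,fy=s,interpolation=cv2.INTER_CUBIC); cv2.imwrite(f,im)
def ray(c,u,v):
    p=cv2.undistortPoints(np.array([[[u,v]]],float),np.array(c["mtx"]),np.array(c["dist"]))[0,0]
    return np.array([p[0],-p[1],-1.])
def atz(c,u,v,z):
    P=np.array(c["pose"]); d=P[:3,:3]@ray(c,u,v); o=P[:3,3]
    return o+d*(z-o[2])/d[2]
def dep(c,u,v):
    P=np.array(c["pose"]); return P[:3,:3]@(ray(c,u,v)*c["z_map"][int(round(v)),int(round(u))])+P[:3,3]
def proj(c,X):
    P=np.array(c["pose"]); q=P[:3,:3].T@(np.array(X,float)-P[:3,3]); q=q*[1,-1,-1]
    return cv2.projectPoints(q.reshape(1,1,3),np.zeros(3),np.zeros(3),np.array(c["mtx"]),np.array(c["dist"]))[0].ravel()
E
python3 - <<'E'
from h import *
np.set_printoptions(precision=4,suppress=True)
o=ctrl.get_obs(); print(o)
for n in("top","scene"):
    c=snap(n); save(c,f"pics/{n}0.png",s=1.5); pickle.dump(c,open(n+"0.pkl","wb")); print(c["pose"],c["mtx"])
E
```

```text
{'time_s': 0.0, 'qpos': array([-1.2226,  0.3005,  1.5216, -0.    ,  1.3207, -0.0666]), 'joint_vel': array([-0.0012, -0.0011, -0.0004, -0.0016,  0.0021, -0.0024]), 'tau': array([ -0.0004, -53.181 , -35.274 ,   0.0708,   0.0245,  -0.0001]), 'ee_pos': array([ 0.2216, -0.5031,  0.2049]), 'eef_rot': array([-3.1404, -0.0001,  0.4148]), 'force': array([-0.5945,  0.9212,  0.405 ]), 'moment': array([ 0.0063, -0.0001, -0.0206]), 'grip_force': 0.0, 'grip_width': 0.0937163312337442}
[[-0.0058  0.9935 -0.1135  0.4135]
 [-1.     -0.0061 -0.0023 -0.0442]
 [-0.003   0.1135  0.9935  1.2044]
 [ 0.      0.      0.      1.    ]] [[456.0772   0.     256.7577]
 [  0.     456.0772 186.6588]
 [  0.       0.       1.    ]]
[[-0.8822  0.2728 -0.3838  0.0551]
 [-0.4705 -0.5413  0.6969  0.8353]
 [-0.0177  0.7954  0.6059  0.8202]
 [ 0.      0.      0.      1.    ]] [[398.6949   0.     249.9418]
 [  0.     398.6949 188.1672]
 [  0.       0.       1.    ]]
```

View pics/top0.png

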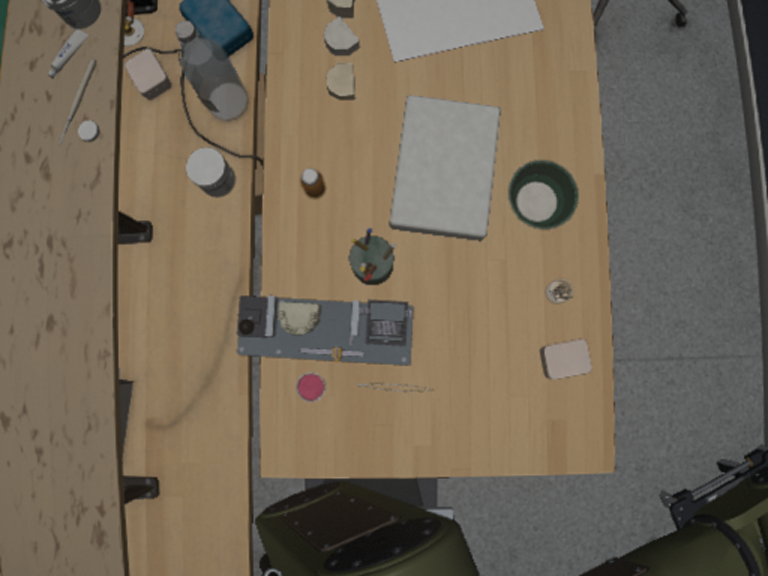

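View pics/scene0.png

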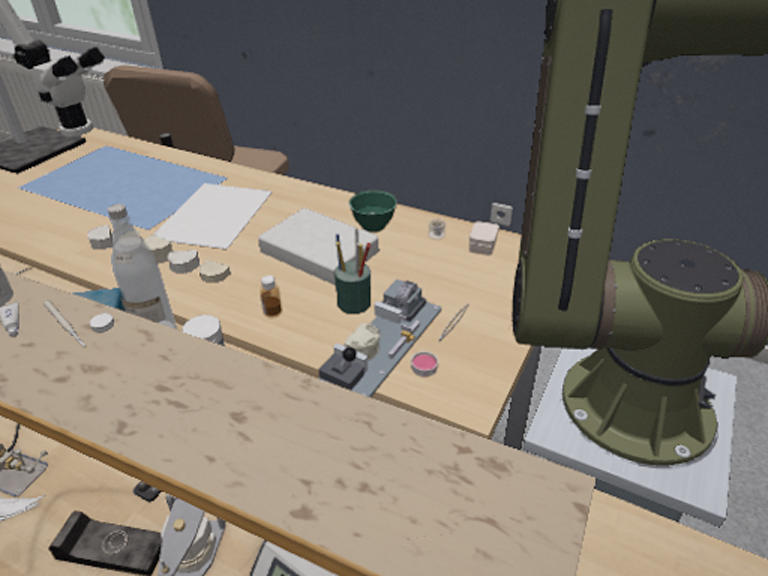

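The top view (shown at 1.5x) has the former at about (238–412, 295–365): lever ball (247, 325) at left, wheel about (387, 322) at right, gauge slider about (337, 353). I'll zoom in.

```bash
python3 - <<'E'
from h import *
np.set_printoptions(precision=4,suppress=True)
c=pickle.load(open("top0.pkl","rb")); save(c,"pics/topz.png",(152,190,282,250),6)
s=pickle.load(open("scene0.pkl","rb")); save(s,"pics/scz.png",(205,175,315,265),7)
# bed corners px orig
z=[dep(c,u,v) for u,v in((164.7,216.7),(258,215),(225,235),(247,172))]
print(np.array(z))
# full depth height map around wheel
P=[]
for v in range(195,247):
    for u in range(155,280):
        if c["z_map"][v,u]>0:P.append([u,v,*dep(c,u,v)])
P=np.array(P); np.save("P.npy",P)
m=P[P[:,4]>0.066]; print(len(m)); print(m[:,2:].min(0),m[:,2:].max(0))
for a,b in((152,190),(190,240),(240,280)):
    k=m[(m[:,0]>=a)&(m[:,0]<b)]
    if len(k):print(a,len(k),k.mean(0),k[:,2:].max(0),k[:,2:].min(0))
E
```

```text
[[ 0.4677  0.1854  0.0907]
 [ 0.4716 -0.0442  0.081 ]
 [ 0.4232  0.0406  0.0327]
 [ 0.5777 -0.0177  0.0881]]
251
[ 0.452  -0.0667  0.0661] [0.4774 0.2016 0.096 ]
152 86 [163.7326 217.5814   0.4656   0.1881   0.0893] [0.4774 0.2016 0.096 ] [0.4547 0.1765 0.0799]
240 165 [257.1939 218.2848   0.4637  -0.0422   0.0749] [ 0.4749 -0.0167  0.0826] [ 0.452  -0.0667  0.0661]
```

View pics/topz.png

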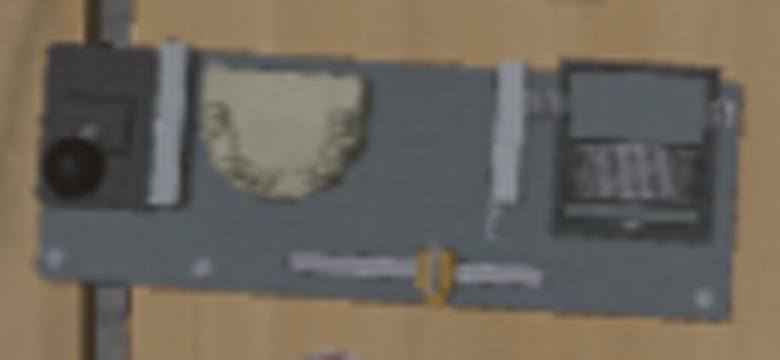

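View pics/scz.png

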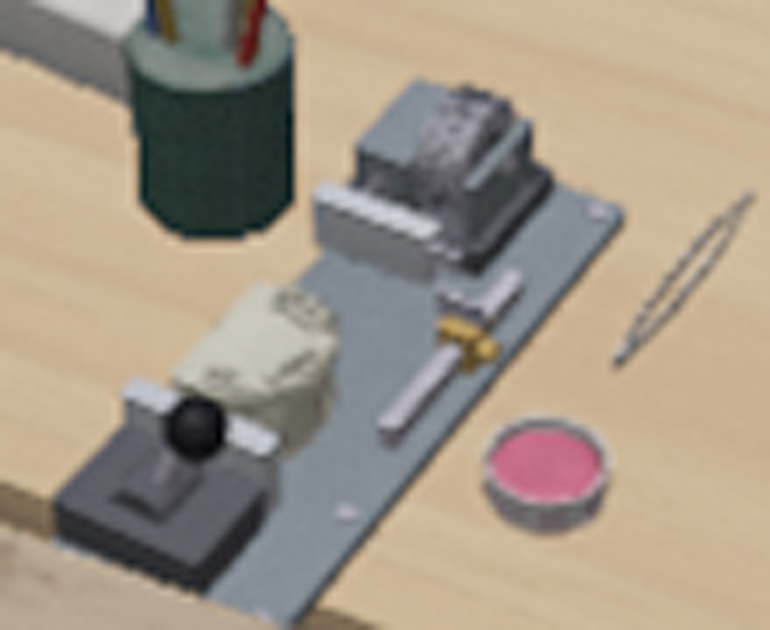

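The zoom shows the jaw fin tip at about crop (490, 236), the brass slider at (434, 275), the wheel centre at (628, 172) and the ball at (73, 167). The scene zoom shows the index fin near (460, 297) and the slider near (468, 340). Next I'll compute the former frame and the fin gap.

```bash
python3 - <<'E'
from h import *
np.set_printoptions(precision=4,suppress=True)
c=pickle.load(open("top0.pkl","rb")); s=pickle.load(open("scene0.pkl","rb"))
T=lambda u,v,z: atz(c,152+(u+.5)/6-.5,190+(v+.5)/6-.5,z)
S=lambda u,v,z: atz(s,205+(u+.5)/7-.5,175+(v+.5)/7-.5,z)
fl,fr,br=T(39,278,.012),T(730,320,.012),T(742,84,.012); print("corners",fl,fr,br,np.linalg.norm(fl-fr),np.linalg.norm(fr-br))
ey=(fl-fr)/np.linalg.norm(fl-fr); ex=np.array([ey[1],-ey[0],0]); yaw=np.arctan2(ex[1],ex[0]); print("yaw",yaw)
O=(fl+br)/2; print("bed mid",O)
w=T(628,172,.078); print("wheel px",w)
print("wheel pred from frame", [ (w-O)@ex,(w-O)@ey])
print("scene wheel top",S(470,92,.078))
b=T(73,167,.078); print("ball",b,"scene",S(196,425,.078),(b-O)@ex,(b-O)@ey)
for n,p in(("fin",T(490,236,.04)),("slider",T(434,255,.04)),("fin s",S(450,297,.04)),("slider s",S(450,325,.04))): print(n,p,(p-O)@ex,(p-O)@ey)
# depth clouds in former axes
P=np.load("P.npy"); X=P[:,2:]-O; L=np.c_[X@ex,X@ey,P[:,4]]
for n,m in(("wheel",(L[:,2]>.072)&(L[:,1]<0)),("fin zone",(L[:,2]>.03)&(L[:,0]<-.012)&(L[:,1]>-.06)&(L[:,1]<.03))):
    print(n,m.sum()); print(np.c_[P[m,:2],L[m]][:40])
E
```

```text
corners [0.421  0.2187 0.012 ] [ 0.4021 -0.0835  0.012 ] [ 0.5048 -0.0896  0.012 ] 0.30281441541817844 0.10284603718908138
yaw -0.062320787771344706
bed mid [0.4629 0.0645 0.012 ]
wheel px [ 0.4637 -0.0399  0.078 ]
wheel pred from frame [np.float64(0.0073305119860156), np.float64(-0.10416370787161158)]
scene wheel top [ 0.4666 -0.0505  0.078 ]
ball [0.4665 0.1904 0.078 ] scene [0.4692 0.1851 0.078 ] -0.004179532634250832 0.1258127420255844
fin [0.4385 0.019  0.04  ] -0.02148589570409312 -0.04693469395184757
slider [0.4305 0.0429 0.04  ] -0.03092760508500703 -0.023649463840617554
fin s [0.4336 0.0365 0.04  ] -0.027462129039081625 -0.029788796674566624
slider s [0.426  0.0523 0.04  ] -0.03608898059220862 -0.014523301076696565
wheel 125
[[252.     214.       0.0174  -0.093    0.075 ]
 [253.     214.       0.0173  -0.0956   0.0791]
 [254.     214.       0.0173  -0.0981   0.081 ]
 [255.     214.       0.0177  -0.1005   0.0774]
 [256.     214.       0.0178  -0.1029   0.0772]
 [257.     214.       0.0179  -0.1054   0.0777]
 [258.     214.       0.0182  -0.1079   0.0761]
 [259.     214.     
[... 2797 characters left out ...]
 -0.0328  -0.0313   0.0352]
 [209.     234.      -0.038    0.0151   0.0311]
 [215.     234.      -0.0371  -0.0003   0.0304]
 [221.     234.      -0.0362  -0.0162   0.0366]
 [222.     234.      -0.0361  -0.0186   0.034 ]
 [223.     234.      -0.036   -0.0224   0.0497]
 [224.     234.      -0.0358  -0.0244   0.0433]
 [225.     234.      -0.0356  -0.0264   0.0357]
 [226.     234.      -0.0354  -0.0288   0.0335]
 [227.     234.      -0.0353  -0.0313   0.0325]
 [228.     234.      -0.0351  -0.0337   0.0307]
 [205.     235.      -0.0412   0.0252   0.031 ]
 [217.     235.      -0.0394  -0.0056   0.0305]
 [221.     235.      -0.0388  -0.016    0.0321]
 [222.     235.      -0.0386  -0.0187   0.033 ]]
```

```bash
python3 - <<'E'
from h import *
np.set_printoptions(precision=4,suppress=True)
c=pickle.load(open("top0.pkl","rb")); s=pickle.load(open("scene0.pkl","rb"))
zp=lambda X:(proj(s,X)-[205,175]+.5)*7-.5
for n,X in(("fin",[.4385,.019,.04]),("slider",[.4305,.0429,.04]),("ball",[.4665,.1904,.078]),("wheel",[.464,-.0415,.078])): print(n,zp(X))
im=cv2.resize(c["pixels"][222:240,212:246,::-1],None,fx=20,fy=20,interpolation=cv2.INTER_CUBIC)
im2=cv2.resize(s["pixels"][204:228,258:284,::-1],None,fx=24,fy=24,interpolation=cv2.INTER_CUBIC)
im2=im2[:min(len(im2),590)]
im2=cv2.resize(im2,(300*26//24,300)); im=cv2.resize(im,(680,280) if 0 else (680,360)) 
out=np.zeros((600,800,3),np.uint8); a=cv2.resize(im,(510,270)); out[:270,:510]=a; b=cv2.resize(im2,(357,330)); out[270:,:357]=b
cv2.imwrite("pics/fins.png",out)
E
```

```text
fin [457.6736 269.188 ]
slider [450.0459 308.247 ]
ball [195.0518 436.0741]
wheel [466.4726 104.7243]
```

View pics/fins.png

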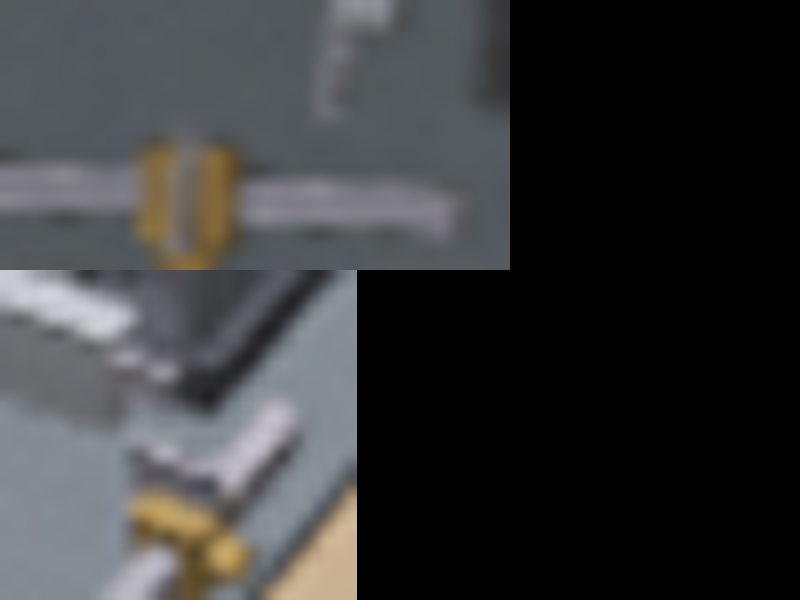

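The fins enlarge clearly. In the top crop, the index fin tip is at (326, 110) and the gauge fin tip at (188, 137), both at 15x with origin (212, 222). Now I'll work out the exact gap, check clearances on the left, and compute the first move.

```bash
cat >> h.py <<'E'
from scipy.spatial.transform import Rotation as Ro
YAW=-.0623; EX=np.array([np.cos(YAW),np.sin(YAW),0]); EY=np.array([-np.sin(YAW),np.cos(YAW),0])
def delta(t,yaw=None):
    o=ctrl.get_obs(); r=o["eef_rot"]; R=Ro.from_euler("xyz",[np.pi,0,yaw] if yaw is not None else r).as_matrix()
    return R.T@(np.array(t)-o["ee_pos"])
E
python3 - <<'E'
from h import *
np.set_printoptions(precision=4,suppress=True)
c=pickle.load(open("top0.pkl","rb"))
a=atz(c,212+326.5/15-.5,222+110.5/15-.5,.04); b=atz(c,212+188/15-.5,222+137/15-.5,.04); b2=atz(c,212+184/15-.5,222+230/15-.5,.046)
print(a,b,"gap",(b-a)@EY,(b2-a)@EY)
for u,v in((60,215),(100,215),(130,215),(150,215),(155,200),(247,178),(249,165)): print(u,v,dep(c,u,v))
W=np.array([.464,-.042,.078]); print(delta(W-.011*EY+[0,0,.03],YAW))
E
```

```text
[0.4386 0.019  0.04  ] [0.4342 0.0426 0.04  ] gap 0.02325203612905035 0.02250219211891783
60 215 [0.4651 0.403  0.2123]
100 215 [0.4766 0.3828 0.0002]
130 215 [0.4767 0.2989 0.    ]
150 215 [0.4767 0.244  0.0002]
155 200 [0.5165 0.2303 0.0034]
247 178 [ 0.5593 -0.0182  0.1137]
249 165 [ 0.5947 -0.0227  0.0909]
[ 0.2132 -0.4643  0.097 ]
```

servo_tool(
  plan=[
    [0,0,0,0,0,0,0.159],
    [0,0,0,0,0,0,0.159],
    [0,0,0,0,0,0,0.159],
    [0,0.025,-0.05,0,0,0,0],
    [0,0.025,-0.05,0,0,0,0],
    [0,0.025,-0.05,0,0,0,0],
    [0,0.025,-0.05,0,0,0,0],
    [0,0.025,-0.05,0,0,0,0],
  ],
)

```text
time_s: 1.1
ee_pos: [0.3625, -0.2599, 0.2054]
eef_rot: [-3.141, 0.0, -0.062]
force: [0.6, -0.8, 0.5]
grip_width: 0.0176
grip_force: 0.0
```

```bash
python3 - <<'E'
from h import *
np.set_printoptions(precision=4,suppress=True)
o=ctrl.get_obs(); print(o["time_s"],o["ee_pos"],o["eef_rot"],o["grip_width"])
print(delta(np.array([.464,-.042,.108])-.011*EY))
E
```

```text
1.1 [ 0.3625 -0.2599  0.2054] [-3.1415  0.0001 -0.0625] 0.01758059949618369
[ 0.0877 -0.2128  0.0974]
```

servo_tool(
  plan=[
    [0,0.02,-0.05,0,0,0,0],
    [0,0.02,-0.05,0,0,0,0],
    [0,0.02,-0.05,0,0,0,0],
    [0,0.02,-0.05,0,0,0,0],
    [0,0.008,-0.014,0.02,0,0,0],
    [0,0,0,0.04,0,0,0],
    [0,0,0,0.037,0,0,0],
    [0,0,0,0,0,0,0],
  ],
)

```text
time_s: 2.1
ee_pos: [0.4617, -0.0532, 0.1066]
eef_rot: [-3.141, 0.005, -0.062]
force: [0.5, 0.4, -0.1]
grip_width: 0.0007
grip_force: 0.0
```

```bash
python3 - <<'E'
from h import *
np.set_printoptions(precision=4,suppress=True)
o=ctrl.get_obs(); print(o["time_s"],o["ee_pos"],o["eef_rot"],o["grip_width"],o["force"])
print(delta(np.array([.464,-.042,.078])-.011*EY))
E
```

```text
2.1 [ 0.4617 -0.0532  0.1066] [-3.1409  0.0049 -0.0621] 0.0006773515732260459 [ 0.514   0.3829 -0.0591]
[ 0.0017 -0.0003  0.0286]
```

servo_tool(
  plan=[
    [0,0.001,0,0.012,0,0,0],
    [0,0.001,0,0.012,0,0,0],
    [0,0,0,0.002,0,0,0],
    [0,0,0,0.002,0,0,0],
    [0,0,0,0.002,0,0,0],
    [0,0,0,0.002,0,0,0],
    [0,0,0,0.001,0,0,0],
    [0,0,0,0,0,0,0],
  ],
)

```text
time_s: 3.1
ee_pos: [0.4653, -0.0537, 0.0757]
eef_rot: [3.142, -0.001, -0.062]
force: [-0.2, -0.6, 4.6]
grip_width: 0.0005
grip_force: 2.3
```

servo_tool(
  plan=[
    [0,0,0,0.002,0,0,0],
    [0,0,0,0,0,0,0],
    [0,0,-0.004,0,0,0,0],
    [0,0,-0.005,0,0,0,0],
    [0,0,-0.005,0,0,0,0],
    [0,0,-0.005,0,0,0,0],
    [0,0,-0.002,0,0,0,0],
    [0,0,0,0,0,0,0],
  ],
)

```text
time_s: 4.1
ee_pos: [0.4667, -0.0324, 0.0738]
eef_rot: [-3.141, -0.001, -0.062]
force: [0.2, 2.6, 5.5]
grip_width: 0.0002
grip_force: 2.9
```

```bash
python3 - <<'E'
from h import *
np.set_printoptions(precision=4,suppress=True)
o=ctrl.get_obs(); print(o["time_s"],o["ee_pos"],o["force"])
c=snap("top"); s=snap("scene"); pickle.dump((c,s),open("s1.pkl","wb"))
a=cv2.resize(c["pixels"][216:246,206:266,::-1],None,fx=13,fy=13,interpolation=cv2.INTER_CUBIC)[:300]
b=cv2.resize(s["pixels"][184:232,250:290,::-1],None,fx=6,fy=6,interpolation=cv2.INTER_CUBIC)
out=np.zeros((590,780,3),np.uint8); out[:300]=a; out[300:300+len(b),:240]=b; cv2.imwrite("pics/s1.png",out)
E
```

```text
4.1 [ 0.4667 -0.0324  0.0738] [0.1658 2.5774 5.5429]
```

View pics/s1.png

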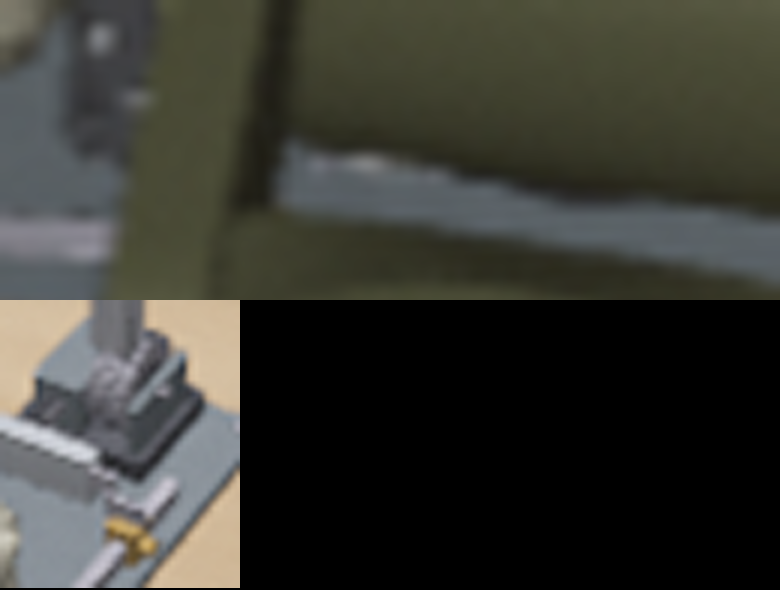

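Scene view: the index fin, now at about (105, 470), has moved toward the slider fin at (118, 500), so the wheel is turning. The arm hides the top view, so I'll do another stroke.

servo_tool(
  plan=[
    [0,0,0,-0.012,0,0,0],
    [0,-0.002,0.011,0,0,0,0],
    [0,0,0.0105,0,0,0,0],
    [0,0,0,0,0,0,0],
    [0,0,0,0.006,0,0,0],
    [0,0,0,0.003,0,0,0],
    [0,0,0,0.003,0,0,0],
    [0,0,0,0,0,0,0],
  ],
)

```text
time_s: 5.2
ee_pos: [0.463, -0.0539, 0.0734]
eef_rot: [3.141, 0.0, -0.062]
force: [-2.4, -0.6, 6.5]
grip_width: 0.0005
grip_force: 3.3
```

servo_tool(
  plan=[
    [0,0,-0.003,0,0,0,0],
    [0,0,-0.004,0,0,0,0],
    [0,0,-0.005,0,0,0,0],
    [0,0,-0.005,0,0,0,0],
    [0,0,-0.004,0,0,0,0],
    [0,0,0,0,0,0,0],
    [0,0,0,-0.02,0,0,0],
    [0,0,0.02,-0.03,0,0,0],
  ],
)

```text
time_s: 6.2
ee_pos: [0.4626, -0.0523, 0.1232]
eef_rot: [-3.141, 0.002, -0.06]
force: [-0.8, -0.6, 0.1]
grip_width: 0.0008
grip_force: 0.0
```

servo_tool(
  plan=[
    [0,0,0.02,-0.04,0,0,0],
    [0,0,0.05,0,0,0,0],
    [0,0,0.05,0,0,0,0],
    [0,0,0.05,0,0,0,0],
    [0,0,0.05,0,0,0,0],
    [0,0,0.03,0,0,0,0],
    [0,0,0,0,0,0,0],
    [0,0,0,0,0,0,0],
  ],
)

```text
time_s: 7.2
ee_pos: [0.4476, -0.3016, 0.1631]
eef_rot: [-3.141, 0.0, -0.062]
force: [1.1, -0.2, -0.7]
grip_width: 0.0003
grip_force: 0.0
```

```bash
cat >> h.py <<'E'
def fins(f):
    c=snap("top"); s=snap("scene"); pickle.dump((c,s),open(f+".pkl","wb"))
    a=cv2.resize(c["pixels"][218:240,206:246,::-1],None,fx=15,fy=15,interpolation=cv2.INTER_CUBIC)
    b=cv2.resize(s["pixels"][200:226,258:284,::-1],None,fx=10,fy=10,interpolation=cv2.INTER_CUBIC)
    out=np.zeros((590,600,3),np.uint8); out[:330]=a; out[330:,:260]=b; cv2.imwrite("pics/"+f+".png",out)
    return c,s
E
python3 - <<'E'
from h import *
c,s=fins("s2"); o=ctrl.get_obs(); print(o["ee_pos"],o["time_s"])
E
```

```text
[ 0.44781758 -0.30145483  0.16345782] 7.3
```

View pics/s2.png

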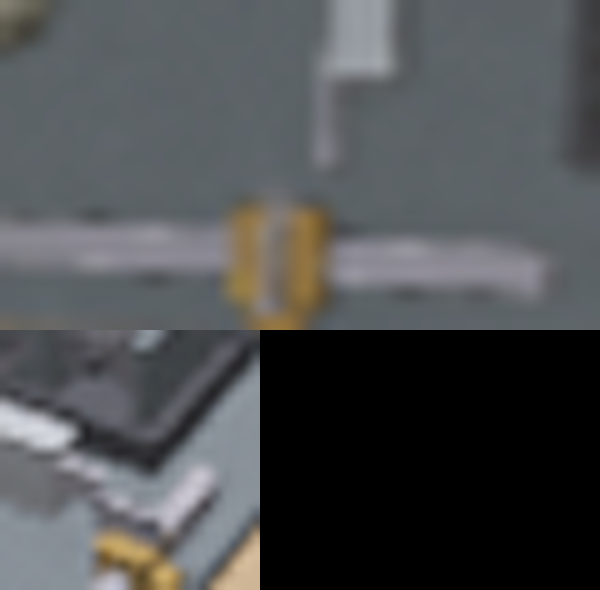

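Top crop: index fin tip at (326, 158) and gauge fin tip at (276, 195), at 15x with origin (206, 218). I'll convert that to the remaining gap.

```bash
cat >> h.py <<'E'
def q(c,x,y,z): return atz(c,206+(x+.5)/15-.5,218+(y+.5)/15-.5,z)
def prof(c,fr,z,n=9):
    # profile along EY of brightness, averaged along EX segment; fr=(P0,len)
    pass
E
python3 - <<'E'
from h import *
np.set_printoptions(precision=4,suppress=True)
c0=pickle.load(open("top0.pkl","rb")); c,s=pickle.load(open("s2.pkl","rb"))
a=[q(c,326,158,.04),q(c,327,120,.04)]; b=[q(c,276,195,.04),q(c,273,260,.04),q(c,275,225,.04)]
print("y fin",[p@EY for p in a],"gauge",[p@EY for p in b])
# jaw plate centre via intensity profile at z=.05 over x band
def jaw(c,y0):
    ys=np.arange(-.03,.06,.0005); out=np.zeros(len(ys))
    g=cv2.cvtColor(c["pixels"],cv2.COLOR_RGB2GRAY).astype(np.float32)
    for X in np.arange(.465,.495,.003):
        uv=np.array([proj(c,EX*X+EY*y+[0,0,.05]) for y in ys],np.float32)
        out+=cv2.remap(g,uv[:,0:1],uv[:,1:2],cv2.INTER_LINEAR).ravel()
    out/=10; w=np.clip(out-125,0,None); i=w.argmax(); m=abs(ys-ys[i])<.015
    return (w*ys*m).sum()/(w*m).sum(), out.max(), np.median(out)
j0,j1=jaw(c0,0),jaw(c,0); print(j0,j1,"moved",j1[0]-j0[0])
E
```

```text
y fin [np.float64(0.061685910249999545), np.float64(0.06191481899608839)] gauge [np.float64(0.06979537984421576), np.float64(0.06962068018732641), np.float64(0.06964904466581033)]
(np.float64(0.04076109586455434), np.float64(139.22861328125), np.float64(87.70556640625)) (np.float64(0.05607538261444337), np.float64(153.4369140625), np.float64(96.87216796875)) moved 0.01531428674988903
```

Remaining gap is about 7.9 mm, confirmed by the jaw's tracked travel of 15.3 mm, which means 22 mm of rim. Going back for the last stroke.

servo_tool(
  plan=[
    [0,0,-0.05,0,0,0,0],
    [0,0,-0.05,0,0,0,0],
    [0,0,-0.05,0,0,0,0],
    [0,0,-0.05,0,0,0,0],
    [0,0,-0.048,0.02,0,0,0],
    [0,0,0,0.03,0,0,0],
    [0,0,0,0.02,0,0,0],
    [0,0,0,0,0,0,0],
  ],
)

```text
time_s: 8.3
ee_pos: [0.4622, -0.0541, 0.0927]
eef_rot: [-3.141, 0.002, -0.061]
force: [0.3, -1.0, 0.3]
grip_width: 0.0004
grip_force: 0.0
```

```bash
python3 - <<'E'
from h import *
np.set_printoptions(precision=4,suppress=True)
o=ctrl.get_obs(); print(o["time_s"],o["ee_pos"],delta(np.array([.464,-.042,.0735])-.0115*EY))
E
```

```text
8.3 [ 0.4622 -0.0541  0.0927] [ 0.0011 -0.0007  0.0192]
```

servo_tool(
  plan=[
    [0,0.001,0,0.01,0,0,0],
    [0,0,0,0.003,0,0,0],
    [0,0,0,0.003,0,0,0],
    [0,0,0,0.003,0,0,0],
    [0,0,0,0.002,0,0,0],
    [0,0,0,0,0,0,0],
    [0,0,0,0,0,0,0],
    [0,0,0,0,0,0,0],
  ],
)

```text
time_s: 9.3
ee_pos: [0.4643, -0.0552, 0.0729]
eef_rot: [3.141, -0.001, -0.062]
force: [-1.4, -0.4, 6.8]
grip_width: 0.0004
grip_force: 3.2
```

servo_tool(
  plan=[
    [0,0,-0.003,0,0,0,0],
    [0,0,-0.004,0,0,0,0],
    [0,0,-0.005,0,0,0,0],
    [0,0,-0.005,0,0,0,0],
    [0,0,-0.003,0,0,0,0],
    [0,0,-0.002,0,0,0,0],
    [0,0,0,0,0,0,0],
    [0,0,0,0,0,0,0],
  ],
)

```text
time_s: 10.3
ee_pos: [0.4657, -0.033, 0.073]
eef_rot: [-3.141, -0.001, -0.062]
force: [-0.2, 1.4, 6.4]
grip_width: 0.0005
grip_force: 3.4
```

servo_tool(
  plan=[
    [0,0,0,-0.01,0,0,0],
    [0,0,0,-0.04,0,0,0],
    [0,0,0.04,-0.04,0,0,0],
    [0,0,0.06,0,0,0,0],
    [0,0,0.06,0,0,0,0],
    [0,0,0.06,0,0,0,0],
    [0,0,0.05,0,0,0,0],
    [0,0,0,0,0,0,0],
  ],
)

```text
time_s: 11.3
ee_pos: [0.4477, -0.3051, 0.1624]
eef_rot: [3.142, 0.0, -0.066]
force: [0.3, 0.4, 0.0]
grip_width: 0.0006
grip_force: 0.0
```

```bash
python3 - <<'E'
from h import *
c,s=fins("s3"); o=ctrl.get_obs(); print(o["ee_pos"],o["time_s"])
E
```

```text
[ 0.44831778 -0.30238075  0.16245995] 11.4
```

View pics/s3.png

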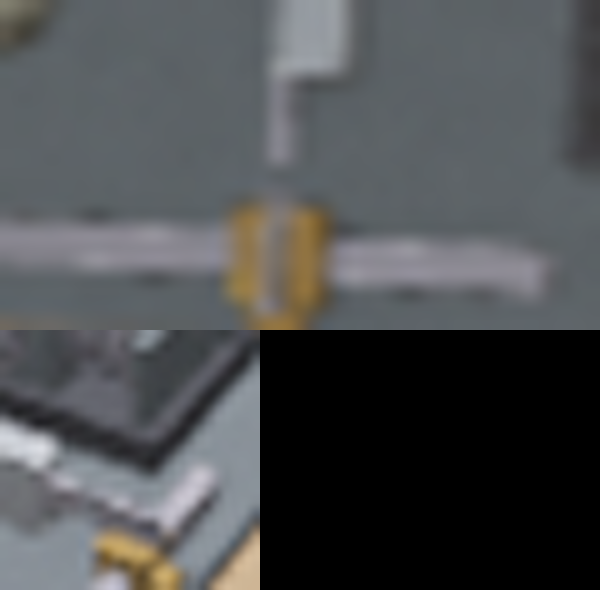

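The fins now face each other: index fin at (281, 150), gauge tip at (276, 195). I'll measure the residual, and also the ball position for the lever push.

```bash
python3 - <<'E'
from h import *
np.set_printoptions(precision=4,suppress=True)
c,s=pickle.load(open("s3.pkl","rb")); c2,s2=pickle.load(open("s2.pkl","rb"))
print("fin",[q(c,*p,.04)@EY for p in((281,160),(283,115),(282,140))],"gauge",[q(c,*p,.04)@EY for p in((276,195),(273,260),(275,225))])
def jaw(c):
    ys=np.arange(-.03,.09,.0005); out=np.zeros(len(ys)); g=cv2.cvtColor(c["pixels"],cv2.COLOR_RGB2GRAY).astype(np.float32)
    for X in np.arange(.465,.495,.003):
        uv=np.array([proj(c,EX*X+EY*y+[0,0,.05]) for y in ys],np.float32); out+=cv2.remap(g,uv[:,0:1],uv[:,1:2],cv2.INTER_LINEAR).ravel()
    out/=10; m0=(ys>.02)&(ys<.08); w=np.clip(out-125,0,None)*m0; i=w.argmax(); m=abs(ys-ys[i])<.015; return (w*ys*m).sum()/(w*m).sum()
print("moved",jaw(c)-jaw(c2))
# intensity profiles (redness-free) for fin and gauge, subpixel
g=c["pixels"].astype(np.float32)
for nm,Xr in(("fin",np.arange(.428,.4375,.0015)),("gaugeTip",np.arange(.4235,.4265,.001))):
    ys=np.arange(.060,.0785,.0005); o=0
    for X in Xr:
        uv=np.array([proj(c,EX*X+EY*y+[0,0,.043]) for y in ys],np.float32); o=o+cv2.remap(g[:,:,2],uv[:,0:1],uv[:,1:2],cv2.INTER_CUBIC).ravel()/len(Xr)
    w=np.clip(o-np.percentile(o,60),0,None); print(nm,(w*ys).sum()/w.sum(),o.max(),np.median(o))
# ball cloud
zz=c["z_map"]; L=np.array([dep(c,u,v) for v in range(207,230) for u in range(156,174) if zz[v,u]>0 and c["pixels"][v,u].max()<45])
L=L[(L[:,2]>.075)]; print(len(L),L.mean(0),L.min(0),L.max(0))
E
```

```text
fin [np.float64(0.06931505515358594), np.float64(0.0694514739401222), np.float64(0.06935662031893218)] gauge [np.float64(0.06979537984421576), np.float64(0.06962068018732641), np.float64(0.06964904466581033)]
moved 0.00818263178459152
fin 0.06956711502199875 113.082565 98.84091
gaugeTip 0.07255948768894221 117.81148 83.36373
67 [0.4657 0.1874 0.0896] [0.4547 0.1778 0.0828] [0.4769 0.1975 0.0954]
```

Residual is about 0.3 mm. The "gaugeTip" profile is contaminated by the brass, so I disregard it; both views show the fins collinear. The ball is at (0.466, 0.188, 0.078). Moving over in front of the lever.

servo_tool(
  plan=[
    [0,-0.006,-0.06,0,0,0,0],
    [0,-0.006,-0.06,0,0,0,0],
    [0,-0.006,-0.06,0,0,0,0],
    [0,-0.006,-0.06,0,0,0,0],
    [0,-0.006,-0.06,0,0,0,0],
    [0,-0.007,-0.06,0,0,0,0],
    [0,-0.007,-0.06,0,0,0,0],
    [0,-0.007,-0.06,0,0,0,0],
  ],
)

```text
time_s: 12.4
ee_pos: [0.4261, 0.1826, 0.163]
eef_rot: [-3.141, -0.001, -0.06]
force: [0.9, 0.1, 0.7]
grip_width: 0.0006
grip_force: 0.0
```

servo_tool(
  plan=[
    [0,0,-0.008,0,0,0,0],
    [0,0,0,0,0,0,0],
    [0,0,0,0,0,0,0],
    [0,0,0,0,0,0,0],
    [0,0,0,0,0,0,0],
    [0,0,0,0,0,0,0],
    [0,0,0,0,0,0,0],
    [0,0,0,0,0,0,0],
  ],
)

```text
time_s: 13.4
ee_pos: [0.428, 0.1876, 0.1624]
eef_rot: [3.142, 0.0, -0.062]
force: [-0.8, -0.4, 0.1]
grip_width: 0.0003
grip_force: 0.0
```

```bash
python3 - <<'E'
from h import *
np.set_printoptions(precision=4,suppress=True)
o=ctrl.get_obs(); print(o["time_s"],o["ee_pos"],delta([.428,.188,.07]))
E
```

```text
13.4 [0.428  0.1876 0.1624] [-0.     -0.0004  0.0924]
```

servo_tool(
  plan=[
    [0,0,0,0.03,0,0,0],
    [0,0,0,0.03,0,0,0],
    [0,0,0,0.02,0,0,0],
    [0,0,0,0.012,0,0,0],
    [0,0,0,0,0,0,0],
    [0,0.004,0,0,0,0,0],
    [0,0.004,0,0,0,0,0],
    [0,0,0,0,0,0,0],
  ],
)

```text
time_s: 14.4
ee_pos: [0.4365, 0.1872, 0.0708]
eef_rot: [-3.141, -0.001, -0.062]
force: [0.7, 0.1, 0.0]
grip_width: 0.0004
grip_force: 0.0
```

servo_tool(
  plan=[
    [0,0.008,0,0,0,0,0],
    [0,0.008,0,0,0,0,0],
    [0,0.008,0,0,0,0,0],
    [0,0.008,0,0,0,0,0],
    [0,0.008,0,0,0,0,0],
    [0,0.006,0,0,0,0,0],
    [0,0.006,0,0,0,0,0],
    [0,0,0,0,0,0,0],
  ],
)

```text
time_s: 15.4
ee_pos: [0.4882, 0.1839, 0.0703]
eef_rot: [3.142, -0.0, -0.062]
force: [0.2, 0.5, -0.4]
grip_width: 0.0006
grip_force: 0.0
```

servo_tool(
  plan=[
    [0,0.002,0,0,0,0,0],
    [0,0.002,0,0,0,0,0],
    [0,0.002,0,0,0,0,0],
    [0,0,0,0,0,0,0],
    [0,0.002,0,0,0,0,0],
    [0,0,0,0,0,0,0],
    [0,0,0,0,0,0,0],
    [0,0,0,0,0,0,0],
  ],
)

```text
time_s: 16.4
ee_pos: [0.4902, 0.1838, 0.07]
eef_rot: [3.14, 0.013, -0.061]
force: [-43.0, 1.5, 26.8]
grip_width: 0.0004
grip_force: 21.9
```

```bash
python3 - <<'E'
from h import *
np.set_printoptions(precision=4,suppress=True)
o=ctrl.get_obs(); print(o["time_s"],o["ee_pos"],o["force"])
s=snap("scene"); save(s,"pics/lev.png",(200,175,300,275),6)
E
```

```text
16.4 [0.4902 0.1838 0.07  ] [-43.0071   1.5417  26.7619]
```

View pics/lev.png

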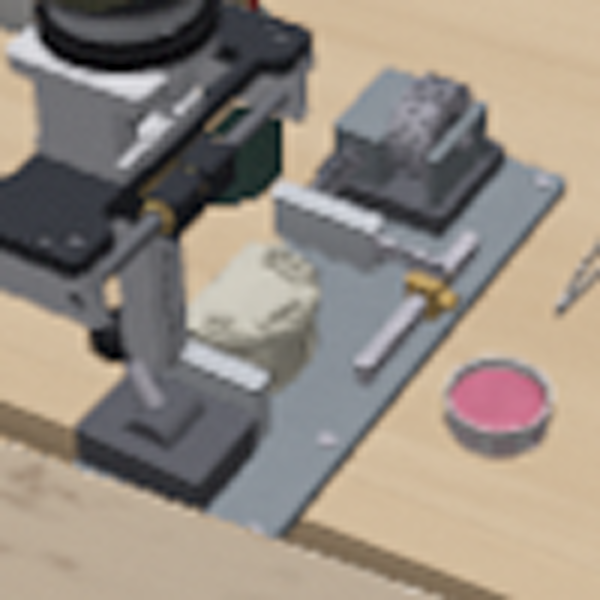

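The lever is at its end stop: 43 N against the fingertip, with the ball over at (107, 340). Backing off and retracting.

servo_tool(
  plan=[
    [0,-0.006,0,0,0,0,0],
    [0,-0.01,0,0,0,0,0],
    [0,-0.02,0,0,0,0,0],
    [0,-0.02,0,-0.01,0,0,0],
    [0,0,0,-0.04,0,0,0],
    [0,0,0,-0.05,0,0,0],
    [0,0,0.05,0,0,0,0],
    [0,0,0.05,0,0,0,0],
  ],
)

```text
time_s: 17.45
ee_pos: [0.4336, 0.0862, 0.171]
eef_rot: [-3.141, -0.002, -0.061]
force: [0.7, -1.2, 0.1]
grip_width: 0.0004
grip_force: 0.0
```

servo_tool(
  plan=[
    [0,0.005,0.06,0,0,0,0],
    [0,0.005,0.06,0,0,0,0],
    [0,0.005,0.06,0,0,0,0],
    [0,0.005,0.06,0,0,0,0],
    [0,0.005,0.06,0,0,0,0],
    [0,0.005,0.06,0,0,0,0],
    [0,0,0,0,0,0,0],
    [0,0,0,0,0,0,0],
  ],
)

```text
time_s: 18.45
ee_pos: [0.4412, -0.2736, 0.1703]
eef_rot: [-3.141, 0.0, -0.063]
force: [-1.2, 0.2, -0.2]
grip_width: 0.0004
grip_force: 0.0
```

```bash
python3 - <<'E'
from h import *
np.set_printoptions(precision=4,suppress=True)
o=ctrl.get_obs(); print(o["time_s"],o["ee_pos"],o["force"])
c=snap("top"); save(c,"pics/end.png",(152,190,282,250),6)
z=c["z_map"]; L=np.array([dep(c,u,v) for v in range(185,230) for u in range(156,174) if z[v,u]>0 and c["pixels"][v,u].max()<45]); L=L[L[:,2]>.075]; print(len(L),L.mean(0))
E
```

```text
18.45 [ 0.4412 -0.2736  0.1703] [-1.1927  0.2145 -0.1539]
67 [0.509  0.1849 0.0875]
```

View pics/end.png

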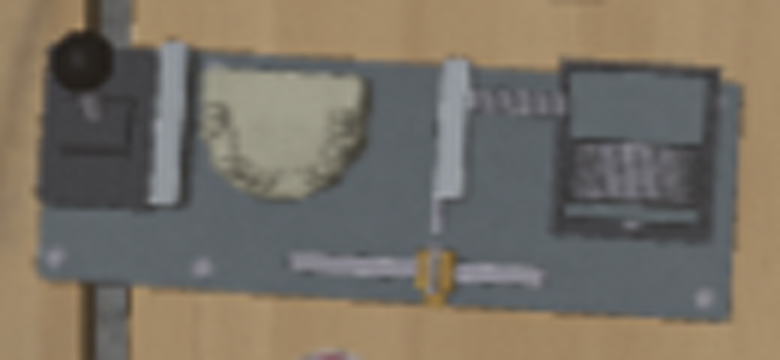

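The ball has moved 43 mm back to (82, 60). The fins are in line at column 435, and the model hasn't moved. Handing in.

```bash
python3 -c "
from station import ctrl
print(ctrl.hand_in())"
```

```text
the job is handed in; nothing more can be done
None
```

I rolled the wheel until the jaw's fin lined up with the gauge fin (about 0.3 mm off by camera), pushed the lever over to its stop, left the model standing, and handed the job in at about 18.5 s; no verdict came back.

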